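# Close and latch the sample case

### The arm

A 7-joint arm with a two-finger parallel gripper is mounted at the origin on a cart in front of the work surface, level with it; the furniture and walls round the work are solid. World frame = base frame: x ahead of the robot, y to its left, z up, the work surface at z = 0. Lengths are in m, angles in rad, forces in N, time in s.
With the tool pointing down it reaches from about 0.35 to 0.9 m from the base axis. Payload 19.9 kg.
Tool frame: the origin (TCP) lies at the very end of the fingers, on their centre line; the grasp point (between the pads) lies 19 mm behind it; z points along the fingers, y is the line along which they close (so a half turn about z gives the same grasp; the last joint's range is limited). The gripper opens to 85 mm and grips with 20 to 120 N. Pads are 22 mm wide; open, the fingers measure 114 mm over their backs; the gripper's body (76 mm by 85 mm) begins 54 mm behind the grasp point. The pads swing forward as they close: fully open they stand 13 mm farther back than shut.
Start: joints at [-1.298, 0.417, -0.01, 1.614, 0.005, 1.111, -0.053], TCP at [0.194, 0.594, 0.231] pointing down, gripper open.
Joint ranges: [-2.81, 2.81], [-0.39, 2.02], [-1.27, 1.25], [0.06, 2.57], [-1.19, 4.33], [0.19, 2], [-2.82, 2.82]. Speed limits (rad/s): [1.89, 1.89, 2.39, 2.39, 3.01, 3.01, 3.01].

### API

Orientations are given as a unit quaternion [x, y, z, w].
In Python, from cell import ctrl, viewer gives the robot as it stands (ctrl), with the cameras (viewer).
- The arm moves only by the shell command python3 steer.py 'ROWS'. ROWS is rows parted by semicolons, their numbers by spaces, 1 to 8 of them, each of 5 numbers: the opening from 0.0 (shut) to 1.0 (fully open), then dx, dy, dz in m, then a turn about the tool's z in rad; each row is the pose to reach, as a shift and turn from the pose commanded when the command began, along the tool's axes at that moment; what a row does not reach only later rows make up. A row lasts 1/8 s, in which the tool goes at most 0.0625 m and 0.188 rad, less where a joint would pass 70% of its speed; a pose out of reach is approached as far as the arm can. The fingers move at their own pace and stop on an object; the grip force is fixed at half the most. Time passes only in rows, so rows that do not move let the fingers close. It prints the time, the measured TCP pose, the force, the opening and the grip force at its end.
- ctrl.observe(): the state, without advancing time (a new reading comes with each control period).
- viewer.snapshot(name): name is "side" or "top"; returns a dict with "img" (400x640x3 uint8, blue, green, red), "z_map" (400x640 float32, m along the optical axis (not along the pixel's ray), 0 where there is no reading), "mtx" (3x3 intrinsics, pixels), "R" (3x3) and "t" (3): a world point X has camera coordinates R X + t. Camera axes: x right, y down, z forward; pixel columns grow to the right and rows downward; lengths in m; the calibration is good to about 2 mm. A picture is of the moment at which its call begins.
- ctrl.finish_job(): hands the job in; it is judged then, once.
The state is a dict: "time": time; "qpos": joint angles; "qvel": joint speeds; "joint_efforts": joint torques, N m; "tcp_pos": TCP position; "orientation": TCP orientation; "wrist_force": force on the tool from outside, world axes, zero at the start; "moment": the same for the moment, N m; "grip_width": opening from 0.0 (shut) to 1.0 (fully open); "finger_force": force on a finger pad.
Only numpy, scipy, OpenCV 4.12 (cv2) and the standard library are available. Lean on these libraries where they do the work, as an engineer would, in place of code of your own. Each camera call takes 0.05 s, during which the arm holds its last target. There are 200 camera calls.

### The job

Close the lid of the blue sample case and latch it: swing the steel hasp on the lid's front edge down, push it under the hook on the case front against the sprung lid, and ease off so that its bar rises fully home into the hook and stays there by itself. Do not force the case, and leave the bottles and the beaker where they stand.

Things in the scene. Friction and masses are not known exactly. Their poses are not given: they have to be found in the camera images.
- case: Blue open sample case, fixed to the bench, 160 (x) x 200 (y) x 84 mm high, a rack of vials inside. Origin: centre of its underside; z up, +x to the lid hinge at the back; the front face is at x = -80 mm. 'Case' coordinates below are in this frame. The catch (keeper), an inverted steel hook 18 mm wide, sits on the front face at y = 0.
- keeper_lip (a point): Lower tip of the keeper's lip, fixed at case x = -96.5, z = 50.5 mm. The keeper's arm (z 55 to 60) reaches 18.5 mm out from the face and ends in this lip, which points down and is 4 mm thick (x -98.5 to -94.5). Behind the lip is a pocket, open below, 11.5 mm deep to a back plate; its ceiling is 4.5 mm above the lip's tip.
- lid (a joint): Lid angle, 0 = pressed fully shut, grows as it opens, starts 0.75 to 0.95. Stiff hinge (0.25 N m): it stays where it is left. Two sprung pins under its front corners hold it up at about 0.07 rad (front edge 13 mm high) unless pressed; pressing it fully shut takes about 12 N at the front edge.
- lid_hinge (a point): Middle of the lid's hinge axis (along case y), at case x = +83, z = 86 mm. The white lid is a slab 163 (from the hinge to the front) x 204 x 12 mm; shut, it fills z = 84 to 96 mm.
- hasp (a joint): Angle of the hasp against the lid: 0 = square to the lid, hanging down in front of the shut case; grows as it swings out and up (pi/2 = in line with the lid, sticking out in front); stop at -0.11; starts 0.95 to 1.5. A light spring (0.03 N m/rad) swings it out again towards 1 rad when it is let go unhooked. Hooked and released it reads -0.11 to -0.02.
- hasp_bar (a point): Middle of the hasp's cross-bar, 6 mm thick, 36 mm long along y, 45 mm from the pivot. It must go down in front of the lip, under its tip, in behind it, then rise into the pocket. With lid and hasp at 0 its top is 2.5 mm below the lip's tip, so it passes only with the lid pressed within 2 mm of shut. Fully home it rests at case x = -92 to -88, z = 52 mm, the lid at 0.04 rad.
- hasp_ledge (a point): Middle of the top of the hasp's ledge, a red-faced thumb plate 36 mm wide standing 34 mm out from the strap. A fingertip in the corner of strap and ledge can press down and in; pressing down pulls the lid shut and swings the hasp in. While it is pressed down the bar can slip out again: ease up before backing away. Lean the gripper back (tips towards the case) so that it clears strap and lid.
- hasp_pivot (a point): Hasp's hinge axis (along case y) on the lid's front edge, 174.5 mm in front of the lid hinge; lid shut: case x = -91.5, z = 90 mm. Seen from it with the hasp hanging down, the strap (36 mm wide) has the outer face of its lower half (20 to 48 mm below) 14 mm to the front (-x), the upper half set back to 8 mm; the ledge top lies 40 mm below, from 14 to 48 mm to the front.
- lid_edge (a point): Middle of the upper front edge of the lid, 163 mm from the hinge axis.
- reagent_bottle_5: White bottle with a blue cap, 56 mm wide, 106 mm high, a bystander. Origin: centre of its underside.
- dropper_bottle: Dark dropper bottle with a grey tip, 33 mm wide, 82 mm high, a bystander. Origin: centre of its underside.
- beaker_3: Glass beaker, 71 mm wide, 82 mm high, a bystander to the left in front of the case. Origin: centre of its underside.

How it is judged:
By the outcome, as a careful person would: the job done as asked, in the order asked, and still so for the second after the job is handed in, with the robot touching nothing.
It also fails if it takes over 38 s, if anything falls off the work surface, if the arm or the gripper's body presses on something with over 40 N, if the wrist force passes 120 N, or if a joint passes its speed limit or range.

## Working session

There is one attempt and no reset: what is moved stays moved. The work goes in short steps, Python scripts to look and compute and a shell command to move; the robot and the scene stay as the last step left them, time stands still between calls to the robot, and variables do not carry over. Pictures are saved under pics/ and viewed, at most 10 in all, crops included, and the job is handed in when it is done.

```bash
ls; mkdir -p pics; python3 - <<'E'
from cell import ctrl, viewer
import cv2,numpy as np
o=ctrl.observe();print(o['time'],o['tcp_pos'],o['orientation'],o['grip_width'])
for n in("side","top"):
    s=viewer.snapshot(n);cv2.imwrite(f'pics/{n}0.png',s['img']);np.savez(f'/tmp/{n}0.npz',**s)
    print(n,s['mtx'].tolist(),(-s['R'].T@s['t']).round(3),s['R'].round(2).tolist())
E
```

```text
cell.py
pics
steer.py
0.0 [0.19343221 0.59394818 0.23064522] [ 1.56755917e-01  9.87637186e-01 -6.07684214e-04 -4.96249860e-05] 0.9974627045103646
side [[397.27264858742853, 0.0, 320.5421835414989], [0.0, 397.27264858742853, 200.8045766545788], [0.0, 0.0, 1.0]] [0.594 0.897 0.549] [[-1.0, 0.02, 0.0], [0.01, 0.49, -0.87], [-0.02, -0.87, -0.49]]
top [[397.71437652415256, 0.0, 315.3121757671828], [0.0, 397.71437652415256, 194.13204080480145], [0.0, 0.0, 1.0]] [0.431 0.045 1.035] [[-0.0, -1.0, 0.02], [-0.99, 0.0, -0.15], [0.15, -0.02, -0.99]]
```

View pics/side0.png

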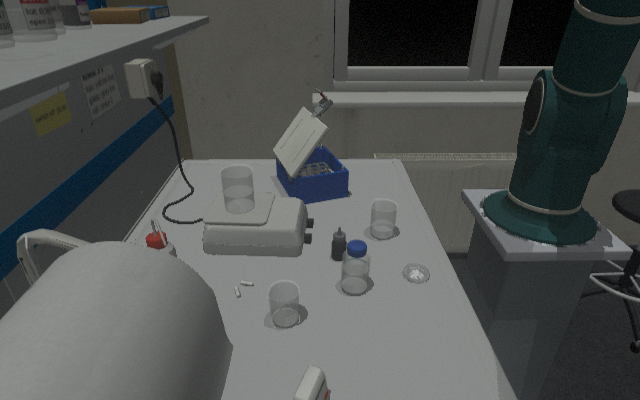

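View pics/top0.png

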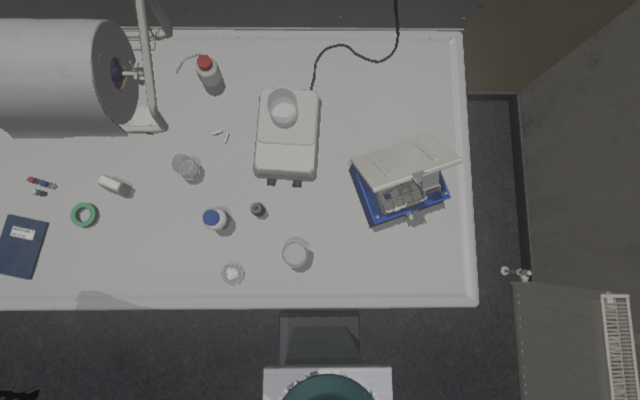

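The side view shows the open case around (312,178), with the hasp at the lid tip near (322,100). In the top view the case's front rim runs from (372,223) to (449,199), the keeper is at (410,216) and the hasp at about (430,182). Next I fit the case and lid pose from the depth data.

```bash
cat > h.py <<'E'
import numpy as np,cv2
def cloud(s):
    z=s['z_map'];v,u=np.mgrid[:400,:640];K=s['mtx']
    c=np.stack([(u-K[0,2])*z/K[0,0],(v-K[1,2])*z/K[1,1],z],-1)
    return (c-s['t'])@s['R']   # R^T (c-t)
E
python3 - <<'E'
from h import *
from scipy.optimize import minimize
L={n:dict(np.load(f'/tmp/{n}0.npz')) for n in('top','side')}
B=[]
for n,s in L.items():
    P=cloud(s);hsv=cv2.cvtColor(s['img'],cv2.COLOR_BGR2HSV)
    m=(hsv[...,0]>105)&(hsv[...,0]<130)&(hsv[...,1]>120)&(s['z_map']>0)&(P[...,1]<0)&(P[...,1]>-.6)&(P[...,2]<.12)&(P[...,2]>0.005)
    p=P[m];print(n,m.sum(),p.min(0),p.max(0));
    print(np.histogram(p[:,2],bins=12,range=(0,.12)))
    rim=p[(p[:,2]>.075)]
    if n=='top':
        print(cv2.minAreaRect(rim[:,:2].astype('f4')*1000))
    B.append(p)
# robust: rect fit, cost = distances of blue points in horizontal to the outline
p=np.vstack(B)
def cost(a):
    cx,cy,t=a;c,s=np.cos(t),np.sin(t)
    q=(p[:,:2]-[cx,cy])@np.array([[c,-s],[s,c]])
    d=np.abs(q)-[.08,.1]
    sd=np.where((d>0).any(1),np.linalg.norm(np.maximum(d,0),axis=1),d.max(1))
    return np.minimum(np.abs(sd),.008).mean()
best=min((minimize(cost,[x,y,t],method='Nelder-Mead',options=dict(xatol=1e-5,fatol=1e-8)) for x in(.42,.46,.5) for y in(-.2,-.16,-.24) for t in(.2,.3,.4)),key=lambda r:r.fun)
print(best.x,best.fun)
# scene points in case frame near the lid
cx,cy,t=best.x;c,s_=np.cos(t),np.sin(t);Rc=np.array([[c,-s_,0],[s_,c,0],[0,0,1]])
np.save('/tmp/case.npy',best.x)
for n,s in L.items():
    q=(cloud(s)-[cx,cy,0])@Rc
    m=(s['z_map']>0)&(abs(q[...,1])<.08)&(abs(q[...,1])>.03)&(q[...,2]>.1)&(q[...,0]>-.15)&(q[...,0]<.09)&(q[...,2]<.33)
    w=q[m]; print(n,len(w)); 
    if len(w)>20:
        print(np.polyfit(w[:,0],w[:,2],1), w[:,[0,2]].min(0),w[:,[0,2]].max(0))
    m=(s['z_map']>0)&(abs(q[...,1])<.022)&(q[...,2]>.15)&(q[...,0]>-.2)&(q[...,0]<.0)&(q[...,2]<.35)
    v,u=np.where(m);o=np.argsort(q[m][:,0])[:25]
    for i in o: print(n,u[i],v[i],(q[v[i],u[i]]*1000).round(0),s['img'][v[i],u[i]])
E
```

```text
top 312 [ 0.50044382 -0.29606097  0.00506383] [ 0.61572291 -0.07302395  0.08781779]
(array([ 51,   1,   1,   1,   1,   0,   5,  10, 242,   0,   0,   0]), array([0.  , 0.01, 0.02, 0.03, 0.04, 0.05, 0.06, 0.07, 0.08, 0.09, 0.1 ,
       0.11, 0.12]))
((588.2588500976562, -184.70008850097656), (123.89089965820312, 197.09974670410156), 18.774707794189453)
side 1874 [ 0.49765562 -0.29633738  0.00506644] [ 0.70998168 -0.05767237  0.09191124]
(array([ 85, 172, 205, 228, 276, 251, 246, 250, 160,   1,   0,   0]), array([0.  , 0.01, 0.02, 0.03, 0.04, 0.05, 0.06, 0.07, 0.08, 0.09, 0.1 ,
       0.11, 0.12]))
[ 0.60908141 -0.17876318  0.33293649] 0.002339075906079576
top 1686
[-1.19644654  0.19852385] [-0.02395006  0.10011647] [0.08182917 0.22131564]
top 440 191 [-67. -17. 254.] [85 73 68]
top 439 191 [-66. -16. 253.] [82 75 70]
top 424 196 [-66.  17. 254.] [105 107 106]
top 432 193 [-65.  -1. 254.] [88 66 59]
top 429 194 [-65.   6. 254.] [94 69 62]
top 426 195 [-65.  13. 257.] [96 91 90]
top 440 190 [-65. -17. 257.] [93 86 81]
top 437 191 [-65. -12. 252.] [74 65 62]
top 434 192 [-65.  -5. 254.] [
[... 1068 characters left out ...]

side 330 101 [-59.  16. 258.] [66 68 65]
side 326 96 [-59. -13. 265.] [86 92 87]
side 330 102 [-58.  19. 256.] [65 68 65]
side 330 104 [-58.  19. 251.] [62 66 62]
side 330 99 [-58.  19. 264.] [91 95 93]
side 330 105 [-58.  20. 248.] [58 62 59]
side 330 100 [-57.  20. 262.] [67 70 66]
side 329 106 [-57.  15. 244.] [55 58 56]
side 329 103 [-56.  16. 253.] [68 70 67]
side 327 97 [-56.   1. 266.] [110 113 111]
side 329 102 [-56.  17. 256.] [68 70 65]
side 329 104 [-56.  18. 251.] [62 65 59]
side 326 97 [-56.  -6. 264.] [92 97 91]
side 328 98 [-56.  10. 265.] [129 134 129]
side 329 105 [-55.  18. 248.] [67 67 65]
side 329 99 [-55.  18. 264.] [110 114 110]
side 329 101 [-55.  19. 259.] [62 63 61]
```

```bash
python3 steer.py '0 0 0 -0.06; 0 -0.04 -0.04 -0.1; 0 -0.638 -0.603 -0.1 -0.65; 0 -0.638 -0.603 -0.1 -0.65; 0 -0.638 -0.603 -0.1 -0.65; 0 -0.638 -0.603 -0.1 -0.65; 0 -0.638 -0.603 -0.1 -0.65; 0 -0.638 -0.603 -0.1 -0.65' 2>&1 || true
```

```text
Traceback (most recent call last):
  File "steer.py", line 5, in <module>
    connect(sys.argv[1:4])
    ~~~~~~~^^^^^^^^^^^^^^^
ValueError: setting an array element with a sequence. The requested array has an inhomogeneous shape after 1 dimensions. The detected shape was (8,) + inhomogeneous part.
```

```bash
cat >> h.py <<'E'
from scipy.spatial.transform import Rotation as Ro
def pose(): return np.load('/tmp/case.npy')
def tocase(P):
    cx,cy,t=pose();return (np.asarray(P)-[cx,cy,0])@Ro.from_euler('z',t).as_matrix()
def plan(o,target_case):
    """tool-axis shift to bring TCP to a case point, and turn to align tool x with case -x"""
    cx,cy,t=pose();Rc=Ro.from_euler('z',t).as_matrix();Rt=Ro.from_quat(o['orientation']).as_matrix()
    w=Rc@np.asarray(target_case)+[cx,cy,0]
    x=Rt.T@(-Rc[:,0])
    return (Rt.T@(w-o['tcp_pos'])).round(4),round(float(np.arctan2(x[1],x[0])),3),tocase(o['tcp_pos']).round(4)
E
python3 -c "
from cell import ctrl, viewer;from h import *
o=ctrl.observe();print(o['time'],plan(o,[.005,0,.33]),o['qpos'],o['wrist_force'])"
```

```text
0.1 (array([-0.6385, -0.6031, -0.0985]), -0.648, array([-0.1403,  0.8661,  0.2307])) [-1.297526    0.41792403 -0.01024229  1.6141248   0.00467792  1.11073992
 -0.05300323] [-0.20956047 -0.67004873 -0.43209885]
```

```bash
python3 steer.py '0 0 0 -0.06 0; 0 -0.04 -0.04 -0.1 0; 0 -0.638 -0.603 -0.1 -0.65; 0 -0.638 -0.603 -0.1 -0.65; 0 -0.638 -0.603 -0.1 -0.65; 0 -0.638 -0.603 -0.1 -0.65; 0 -0.638 -0.603 -0.1 -0.65; 0 -0.638 -0.603 -0.1 -0.65'
python3 -c "
from cell import ctrl, viewer;from h import *
o=ctrl.observe();print(o['time'],plan(o,[.005,0,.33]),o['qpos'],o['wrist_force'])"
```

```text
time: 1.1
tcp_pos: [0.3914, 0.2293, 0.3292]
orientation: [-0.167, 0.986, 0.0, 0.0]
wrist_force: [1.1, 0.6, 0.7]
grip_width: 0.006
finger_force: 0.0
1.1 (array([-0.0763, -0.457 , -0.0008]), 0.002, array([-0.0723,  0.4568,  0.3292])) [-0.79740864  0.01194044  0.20213674  1.89272964 -0.00262071  1.23709432
  1.31167987] [1.05109955 0.57260694 0.71103878]
```

```bash
python3 steer.py '0 -0.076 -0.457 0 0; 0 -0.076 -0.457 0 0; 0 -0.076 -0.457 0 0; 0 -0.076 -0.457 0 0; 0 -0.076 -0.457 0 0; 0 -0.076 -0.457 0 0; 0 -0.076 -0.457 0 0; 0 -0.076 -0.457 0 0'
python3 - <<'E'
from cell import ctrl, viewer;from h import *
s=viewer.snapshot('side');cv2.imwrite('pics/s1.png',cv2.resize(s['img'][40:220,230:450],None,fx=3,fy=3))
o=ctrl.observe();print(o['time'],plan(o,[.005,0,.33]),o['qpos'],o['wrist_force'])
E
```

```text
time: 2.1
tcp_pos: [0.6133, -0.1787, 0.3284]
orientation: [-0.165, 0.986, -0.001, -0.001]
wrist_force: [1.0, 0.4, 0.2]
grip_width: 0.003
finger_force: 0.0
2.15 (array([-0.0012,  0.0029, -0.0019]), -0.002, array([ 0.0038, -0.0029,  0.3282])) [-0.16909453  0.41848676  0.57034918  1.4663704  -0.22559352  1.32392667
  2.31899393] [-3.22495188 -2.07808862 -1.41805455]
```

View pics/s1.png

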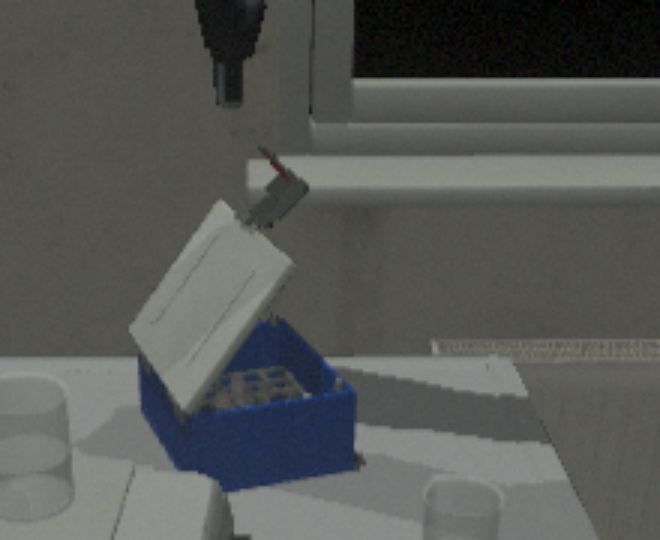

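The side view shows the closed fingers above the lid at crop (228,100). The hasp sticks up at (280,185), its red ledge at (270,160), so I will press further back on the lid to keep the gripper body clear of it.

```bash
python3 steer.py '0 -0.02 0.002 0.05 0; 0 -0.022 0.002 0.09 0; 0 -0.022 0.002 0.11 0; 0 -0.022 0.002 0.13 0; 0 -0.02 0.002 0.145 0; 0 -0.015 0.002 0.157 0; 0 -0.01 0.002 0.17 0; 0 -0.005 0.002 0.18 0'
python3 - <<'E'
from cell import ctrl, viewer;from h import *
o=ctrl.observe();print(o['time'],plan(o,[-.02,0,.108]),o['wrist_force'])
E
```

```text
time: 3.15
tcp_pos: [0.6166, -0.1719, 0.1487]
orientation: [-0.167, 0.986, -0.0, 0.0]
wrist_force: [-0.4, -0.1, 0.4]
grip_width: 0.002
finger_force: 0.3
3.15 (array([ 0.0294, -0.004 ,  0.0407]), 0.002, array([0.0094, 0.004 , 0.1487])) [-0.43292079 -0.0549122   0.42654932]
```

```bash
python3 steer.py '0 0.006 -0.003 0.008 0; 0 0.012 -0.004 0.016 0; 0 0.018 -0.004 0.023 0; 0 0.024 -0.004 0.03 0; 0 0.029 -0.004 0.036 0; 0 0.029 -0.004 0.041 0; 0 0.029 -0.004 0.041 0'
python3 - <<'E'
from cell import ctrl, viewer;from h import *
o=ctrl.observe();print(o['time'],plan(o,[-.02,0,.108]),o['wrist_force'])
D={}
for n in('side','top'):
    s=viewer.snapshot(n);D[n]=s;np.savez(f'/tmp/{n}2.npz',**s)
    q=tocase(cloud(s));ok=s['z_map']>0
    m=ok&(abs(q[...,1])<.09)&(abs(q[...,1])>.04)&(abs(q[...,0])<.07)&(q[...,2]>.09)&(q[...,2]<.13)
    w=q[m];print(n,len(w),np.polyfit(w[:,0],w[:,2],1))
    m=ok&(abs(q[...,1])<.03)&(q[...,0]<-.09)&(q[...,0]>-.17)&(q[...,2]>.06)&(q[...,2]<.16)
    w=q[m]*1000;print('hasp',len(w),w.min(0).round(),w.max(0).round())
cv2.imwrite('pics/s2.png',np.vstack([cv2.resize(D['side']['img'][90:210,250:450],None,fx=3,fy=3)[:300],cv2.resize(D['top']['img'][130:230,340:540],None,fx=3,fy=3)]))
E
```

```text
time: 4.03
tcp_pos: [0.591, -0.1849, 0.1079]
orientation: [-0.167, 0.986, 0.0, -0.0]
wrist_force: [-0.4, -0.5, 0.0]
grip_width: 0.0
finger_force: 0.0
4.025 (array([ 0.0009, -0.0001, -0.0001]), 0.002, array([-0.0191,  0.0002,  0.1079])) [-0.37059385 -0.48946264  0.04802699]
side 617 [-0.07346972  0.10253381]
hasp 204 [-155.  -17.   80.] [-90.  24. 127.]
top 1179 [-0.07470591  0.10222535]Traceback (most recent call last):
  File "<stdin>", line 10, in <module>
    return umr_minimum(a, axis, None, out, keepdims, initial, where)
ValueError: zero-size array to reduction operation minimum which has no identity
```

```bash
python3 steer.py '0 0 0 -0.06 0; 0 0.05 0 -0.067 0; 0 0.11 0 -0.067 0; 0 0.11 0 -0.067 0; 0 0.11 0 -0.067 0'
python3 - <<'E'
from cell import ctrl, viewer;from h import *
o=ctrl.observe();print(o['time'],plan(o,[-.13,0,.17]),o['wrist_force'])
D={}
for n in('side','top'):
    s=viewer.snapshot(n);D[n]=s;np.savez(f'/tmp/{n}2.npz',**s)
    q=tocase(cloud(s));ok=s['z_map']>0
    m=ok&(abs(q[...,1])<.12)&(abs(q[...,0])<.12)&(q[...,2]>.092)&(abs(q[...,2]-.1025+.074*q[...,0])<.004)
    w=q[m]*1000;print(n,len(w))
    for a in(0,1):
        b=1-a
        for lo in range(-80,80,40):
            e=w[(w[:,b]>lo)&(w[:,b]<lo+40)][:,a]
            if len(e)>10: print('xy'[a],'|','xy'[b],lo,np.percentile(e,[1,99]).round(1))
    m=ok&(abs(q[...,1])<.03)&(q[...,0]<-.09)&(q[...,0]>-.17)&(q[...,2]>.06)&(q[...,2]<.15)
    w=q[m]*1000;print('hasp',len(w),w.min(0).round() if len(w) else 0,w.max(0).round() if len(w) else 0)
cv2.imwrite('pics/s2.png',np.vstack([cv2.resize(D['side']['img'][80:180,250:450],None,fx=3,fy=3),cv2.resize(D['top']['img'][130:230,340:540],None,fx=3,fy=3)[:290]]))
E
```

```text
time: 4.75
tcp_pos: [0.4877, -0.221, 0.1757]
orientation: [-0.167, 0.986, -0.0, 0.001]
wrist_force: [0.6, -0.2, -0.7]
grip_width: -0.004
finger_force: 0.0
4.75 (array([0.0015, 0.0003, 0.0057]), 0.003, array([-0.1285, -0.0003,  0.1757])) [ 0.56112649 -0.17348092 -0.65245987]
side 1692
x | y -80 [-79.  78.]
x | y -40 [-96.9  78.3]
x | y 0 [-99.2  78. ]
x | y 40 [-80.2  78.1]
y | x -80 [-94.9 103. ]
y | x -40 [-96.5 102.8]
y | x 0 [-98.  103.5]
y | x 40 [-97.3 102.4]
hasp 206 [-156.  -19.   81.] [-90.  22. 127.]
top 5519
x | y -80 [-81.6  77. ]
x | y -40 [-101.4   76.4]
x | y 0 [-102.4   76.9]
x | y 40 [-81.5  78.1]
y | x -80 [-97.9 100.1]
y | x -40 [-99.1 100.2]
y | x 0 [-99.3  99.9]
y | x 40 [-99.1  99.5]
hasp 282 [-156.  -20.   61.] [-90.  20. 129.]
```

View pics/s2.png

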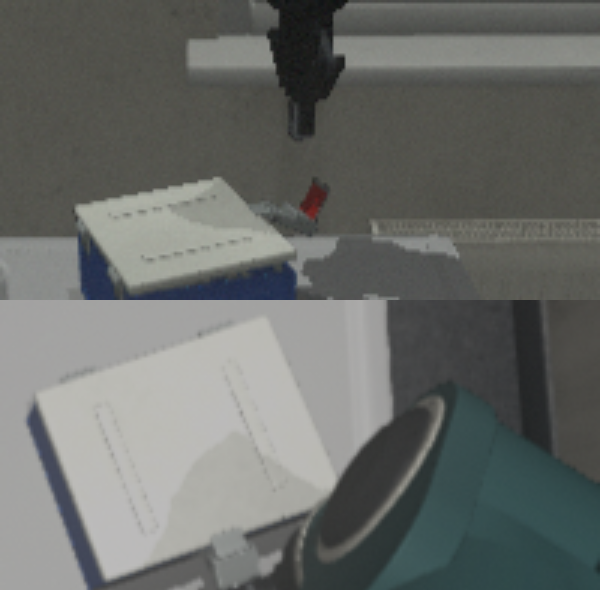

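The side view (top half) shows the lid nearly shut, with the fingertips at (300,130) directly above the red ledge at (315,200). Lid edges match the model to about 1.5 mm, so I press down on the ledge next.

```bash
python3 steer.py '0 0 0 0.03 0; 0 0 0 0.05 0; 0 0 0 0.06 0; 0 0 0 0.07 0; 0 0 0 0.08 0; 0 0 0 0.09 0; 0 -0.002 0 0.095 0; 0 -0.002 0 0.095 0'
cat > look.py <<'E'
from cell import ctrl, viewer;from h import *
o=ctrl.observe();print(o['time'],tocase(o['tcp_pos']).round(4),o['wrist_force'].round(1),o['moment'].round(2))
for n in('side','top'):
    s=viewer.snapshot(n);q=tocase(cloud(s));ok=s['z_map']>0
    m=ok&(abs(q[...,1])<.09)&(abs(q[...,1])>.03)&(abs(q[...,0])<.065)&(q[...,2]>.09)&(q[...,2]<.115)
    w=q[m];print(n,'lid',len(w),np.polyfit(w[:,0],w[:,2],1).round(4))
    h=cv2.cvtColor(s['img'],cv2.COLOR_BGR2HSV)
    m=ok&(abs(q[...,1])<.03)&(q[...,0]<-.09)&(q[...,0]>-.17)&(q[...,2]>.02)&(q[...,2]<.15)&((h[...,0]<10)|(h[...,0]>170))&(h[...,1]>120)
    w=q[m]*1000
    if len(w):print('red',len(w),w.min(0).round(),w.max(0).round())
E
python3 look.py
```

```text
time: 5.85
tcp_pos: [0.489, -0.2205, 0.08]
orientation: [-0.167, 0.986, 0.0, -0.0]
wrist_force: [-0.9, 0.2, -0.3]
grip_width: 0.003
finger_force: 0.2
5.85 [-0.1271 -0.0002  0.08  ] [-0.9  0.2 -0.3] [-0.09  0.09  0.01]
side lid 749 [-0.0742  0.1025]
red 27 [-148.   -5.   70.] [-117.   24.   79.]
top lid 2580 [-0.0738  0.1022]
```

```bash
python3 steer.py '0 0 0 0.004 0; 0 0 0 0.008 0; 0 0 0 0.011 0; 0 0 0 0.014 0; 0 0 0 0.014 0'
python3 look.py
```

```text
time: 6.58
tcp_pos: [0.489, -0.2207, 0.0662]
orientation: [-0.167, 0.986, -0.0, 0.0]
wrist_force: [-1.5, 0.3, 4.7]
grip_width: -0.001
finger_force: 3.8
6.575 [-0.1272 -0.0004  0.0662] [-1.5  0.3  4.7] [-0.02  0.41 -0.03]
side lid 738 [-0.0469  0.1005]
red 11 [-144.    2.   64.] [-121.   19.   70.]
top lid 2559 [-0.047   0.1001]
```

```bash
python3 steer.py '0 0 0 0.003 0; 0 0 0 0.006 0; 0 0 0 0.009 0; 0 0 0 0.011 0; 0 0 0 0.011 0'
python3 look.py
```

```text
time: 7.3
tcp_pos: [0.491, -0.2201, 0.0559]
orientation: [-0.167, 0.986, -0.0, 0.002]
wrist_force: [6.7, 3.0, 8.7]
grip_width: 0.002
finger_force: 4.6
7.3 [-0.1251 -0.0005  0.0559] [6.7 3.  8.7] [ 0.94 -1.48 -0.01]
side lid 730 [-0.0102  0.0975]
red 9 [-141.    7.   57.] [-124.   18.   59.]
top lid 2537 [-0.0091  0.0971]
```

```bash
python3 steer.py '0 0 0 0.002 0; 0 -0.001 0 0.004 0; 0 -0.003 0 0.005 0; 0 -0.005 0 0.005 0; 0 -0.006 0 0.005 0'
python3 look.py
```

```text
time: 8.02
tcp_pos: [0.4957, -0.2185, 0.0507]
orientation: [-0.167, 0.986, -0.0, 0.001]
wrist_force: [-0.3, 0.4, 7.6]
grip_width: -0.0
finger_force: 4.3
8.025 [-0.1202 -0.0005  0.0507] [-0.3  0.4  7.6] [ 0.09 -0.2   0.01]
side lid 717 [-0.0062  0.0972]
red 5 [-135.    6.   51.] [-130.   14.   53.]
top lid 2472 [-0.0079  0.0969]
```

```bash
python3 steer.py '0 -0.002 0 0.001 0; 0 -0.004 0 0.001 0; 0 -0.006 0 0.001 0; 0 -0.006 0 0.001 0'
python3 look.py
```

```text
time: 8.62
tcp_pos: [0.4981, -0.2177, 0.0488]
orientation: [-0.166, 0.986, 0.0, -0.002]
wrist_force: [-15.0, -5.1, 7.3]
grip_width: -0.003
finger_force: 9.7
8.625 [-0.1176 -0.0005  0.0488] [-15.   -5.1   7.3] [-1.01  2.88  0.01]
side lid 721 [-0.0062  0.0971]
red 1 [-132.    7.   46.] [-132.    7.   46.]
top lid 2414 [-0.0061  0.0968]
```

```bash
python3 steer.py '0 0.002 0 -0.001 0; 0 0.003 0 -0.003 0; 0 0.003 0 -0.005 0; 0 0.003 0 -0.008 0; 0 0.003 0 -0.012 0; 0 0.003 0 -0.012 0'
python3 look.py
python3 - <<'E'
from cell import ctrl, viewer;from h import *
s=viewer.snapshot('side');cv2.imwrite('pics/s3.png',cv2.resize(s['img'][110:210,260:400],None,fx=5,fy=5))
E
```

```text
time: 9.48
tcp_pos: [0.4971, -0.2174, 0.0612]
orientation: [-0.167, 0.986, 0.0, -0.0]
wrist_force: [-6.3, -1.1, 1.7]
grip_width: 0.002
finger_force: 2.9
9.475 [-1.185e-01  1.000e-04  6.120e-02] [-6.3 -1.1  1.7] [-0.19  1.18  0.02]
side lid 742 [-0.0429  0.0999]
red 5 [-132.   -1.   55.] [-129.   13.   56.]
top lid 2451 [-0.0412  0.0997]
```

View pics/s3.png

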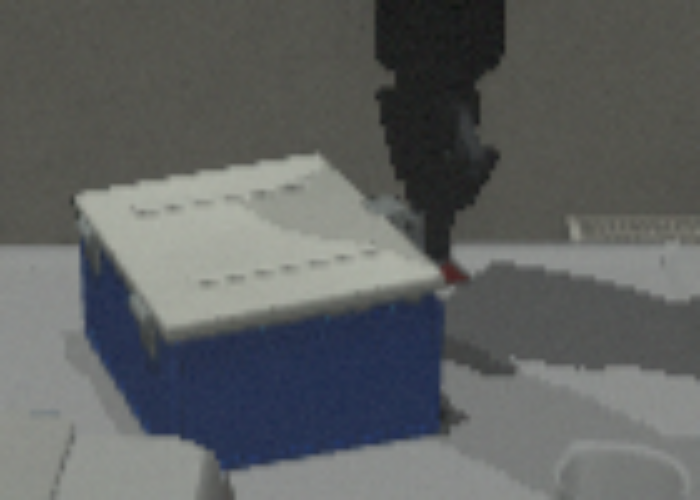

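The side view shows the lid nearly flat with the red ledge at (455,272), just under the fingertip at (440,255). The lid reads 0.042 rad and springs held, so the bar appears hooked. I back away now.

```bash
python3 steer.py '0 0.004 0 -0.003 0; 0 0.008 0 -0.008 0; 0 0.012 0 -0.02 0; 0 0.04 0 -0.06 0; 0 0.08 0 -0.1 0; 0 0.08 0.05 -0.15 0; 0 0.08 0.1 -0.2 0; 0 0.08 0.16 -0.2 0'
python3 look.py
python3 - <<'E'
from cell import ctrl, viewer;from h import *
a=viewer.snapshot('side');b=viewer.snapshot('top')
cv2.imwrite('pics/s4.png',np.vstack([cv2.resize(a['img'][120:210,260:420],None,fx=4,fy=3),cv2.resize(b['img'][130:230,340:500],None,fx=4,fy=3)])[:590])
for s in(a,b):
    q=tocase(cloud(s))*1000
    m=(s['z_map']>0)&(abs(q[...,1])<14)&(q[...,0]<-88)&(q[...,0]>-160)&(q[...,2]>30)&(q[...,2]<140)
    w=q[m];print(len(w));print(w[np.argsort(w[:,0])][::max(1,len(w)//25)].round(0).tolist())
E
```

```text
time: 10.62
tcp_pos: [0.3729, -0.1019, 0.2625]
orientation: [-0.166, 0.986, -0.0, 0.003]
wrist_force: [-0.1, 1.7, -1.6]
grip_width: -0.002
finger_force: 0.0
10.625 [-0.1981  0.1499  0.2625] [-0.1  1.7 -1.6] [ 0.08 -0.04  0.02]
side lid 751 [-0.0425  0.0999]
red 13 [-136.  -12.   55.] [-125.   17.   57.]
top lid 2636 [-0.0409  0.0996]
red 120 [-134.  -16.   50.] [-111.   16.   61.]
33
[[-141.0, -1.0, 55.0], [-140.0, -4.0, 53.0], [-140.0, 11.0, 56.0], [-139.0, -3.0, 57.0], [-139.0, 5.0, 54.0], [-138.0, 14.0, 55.0], [-138.0, -8.0, 56.0], [-136.0, -3.0, 54.0], [-136.0, 5.0, 54.0], [-135.0, -9.0, 56.0], [-133.0, -3.0, 55.0], [-132.0, 13.0, 55.0], [-131.0, -8.0, 56.0], [-131.0, 7.0, 56.0], [-130.0, -12.0, 55.0], [-129.0, -3.0, 56.0], [-129.0, 13.0, 55.0], [-127.0, 8.0, 57.0], [-102.0, -13.0, 101.0], [-99.0, -5.0, 101.0], [-98.0, 13.0, 102.0], [-95.0, 11.0, 105.0], [-94.0, 13.0, 103.0], [-93.0, -7.0, 105.0], [-93.0, 1.0, 105.0], [-92.0, 3.0, 96.0], [-92.0, -13.0, 103.0], [-91.0, 14.0, 106.0], [-91.0, 14.0, 100.0], [-91.0, 14.0, 103.0], [-90.0, -1.0, 104.0], [-89.0, 11.0, 106.0], [-88.0, -11.0, 104.0]]
252
[[-142.0, -8.0, 52.0], [-139.0, -8.0, 56.0], [-137.0, 12.0, 52.0], [-135.0, -3.0, 58.0], [-133.0, 3.0, 54.0], [-131.0, 1.0, 53.0], [-128.0, 1.0, 53.0], [-126.0, 1.0, 57.0], [-124.0, -8.0, 56.0], [-121.0, -9.0, 57.0], [-119.0, -10.0, 57.0], [-117.0, 10.0, 54.0], [-115.0, -12.0, 56.0], [-112.0, -13.0, 54.0], [-110.0, 8.0, 55.0], [-108.0, 13.0, 78.0], [-106.0, 4.0, 78.0], [-103.0, 2.0, 100.0], [-101.0, -7.0, 100.0], [-99.0, 13.0, 99.0], [-97.0, 6.0, 104.0], [-95.0, -3.0, 104.0], [-93.0, -11.0, 104.0], [-91.0, 8.0, 102.0], [-90.0, 12.0, 53.0], [-88.0, 10.0, 103.0]]
```

View pics/s4.png

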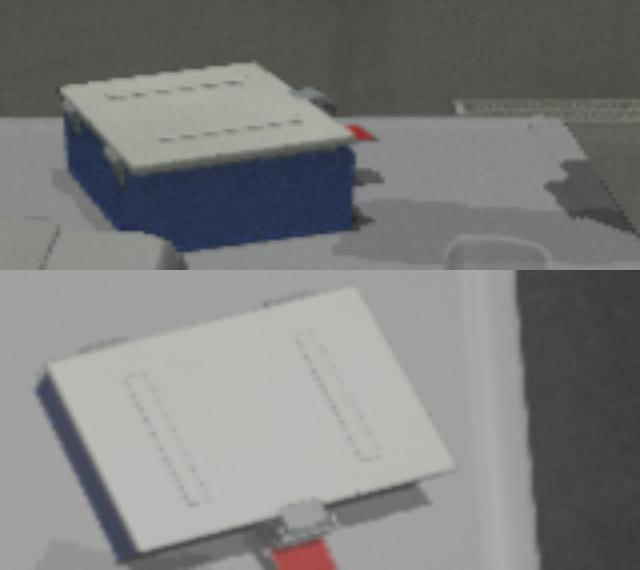

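The lid holds by itself at about 0.041 rad. The red ledge lies level at z ≈ 55 mm (side crop (360,132)), so the hasp angle is about -0.04: the bar is home in the hook and the robot is clear.

```bash
python3 -c "
from cell import ctrl, viewer;print(ctrl.finish_job())"
```

```text
the job is handed in; nothing more can be done
None
```

The case is shut and latched: the hasp bar sits home in the hook and held after the robot backed away (lid at about 0.041 rad, hasp at about -0.04 rad), the bottles and beaker were not approached, and the job was handed in at about 11 s.

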